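# Serve a portion of chocolates from the lever dispenser

## Robot

A 7-joint arm with a two-finger parallel gripper is mounted at the origin on a cart in front of the work surface, level with it; the furniture and walls round the work are solid. World frame = base frame: x ahead of the robot, y to its left, z up, the work surface at z = 0. Lengths are in m, angles in rad, forces in N, time in s.
With the tool pointing down it reaches from about 0.425 to 0.875 m from the base axis. Payload 4.7 kg.
Tool frame: the origin (TCP) lies midway between the tips of the shut fingers; the grasp point (between the pads) lies 19 mm behind it; x points along the fingers, z is the direction in which the jaws open and shut, and the axes are right-handed (so a half turn about x gives the same grasp; the last joint's range is limited). The gripper opens to 87 mm and grips with 3 to 60 N. Pads are 19 mm wide; open, the fingers measure 117 mm over their backs; the gripper's body (75 mm by 190 mm) begins 51 mm behind the grasp point.
Start: joints at [-1.211, 0.321, -0.07, 1.45, 0.023, 1.371, -0.057], TCP at [0.22, 0.612, 0.19] pointing down, gripper open.
Joint ranges: [-2.86, 2.86], [-0.3, 2.09], [-1.38, 1.24], [0.06, 2.45], [-1.56, 4.7], [0.09, 2.05], [-2.69, 2.69]. Speed limits (rad/s): [2.57, 2.57, 3.14, 3.14, 3.14, 3.14, 3.14].

## Interface

Orientations are given as a rotation vector (axis times angle).
In Python, from bench import ctrl gives the robot as it stands.
- The arm moves only by the shell command python3 -m pendant 'ROWS' [OPENING] [FORCE]. ROWS is JSON, a list of rows, each an object with "travel": the shift along the tool's x, y, z in m, a list of three; "twist": the turn about the tool's x in rad. In form: [{"travel": [x, y, z], "twist": twist}, ...]. A call has 1 to 10 rows; each row is the pose to reach, as a shift and turn from the pose measured when the call began, along the tool's axes at that moment; what a row does not reach only later rows make up. A row lasts 1/8 s, in which the tool goes at most 62.5 mm and 10.7 degrees, less where a joint would pass 70% of its speed; a pose out of reach is approached as far as the arm can. A call with a gripper value outside its range is refused whole. OPENING is the opening, from -1 (shut) to 1 (fully open), so that 0 is half open, set as the call begins (- or left out, the last holds). The fingers move at their own pace and stop on an object; FORCE is the grip in N (left out, the last holds). Time passes only in rows, so rows that repeat a pose let the fingers close. It gives the time, the measured TCP pose, the force and the opening at its end, in the units of the state.
- ctrl.get_state(): the state, without advancing time (a new reading comes with each control period).
- ctrl.get_image(name): name is "scene" or "top" or "wrist"; returns the picture (480x640x3 uint8, red, green, blue); there is no depth.
- ctrl.camera_model(name): a dict with "K" (3x3 intrinsics, pixels), "rvec" (rotation vector, rad) and "tvec" (3), from world to camera coordinates, as OpenCV has them; the wrist camera has in their place "T_tool_cam" (4x4, takes a point from camera to tool coordinates, whose origin is the TCP and whose axes are the tool frame's). Camera axes: x right, y down, z forward; pixel columns grow to the right and rows downward; lengths in m; the calibration is good to about 2 mm. A picture is of the moment at which its call begins: read the wrist's pose just before it. camera_model takes no time and is no camera call.
- ctrl.close_job(): hands the job in, once; it reports no verdict.
The state is a dict: "time": time; "joint_positions": joint angles; "qd": joint speeds; "joint_torque": joint torques, N m; "position": TCP position; "tool_rot": TCP orientation; "ft_force": force on the tool from outside, world axes, zero at the start; "torque": the same for the moment, N m; "grip_width": opening from 0.0 (shut) to 1.0 (fully open).
Only numpy, scipy, OpenCV 4.12 (cv2) and the standard library are available. Lean on these libraries where they do the work, as an engineer would, in place of code of your own. Each camera call takes 0.05 s, during which the arm holds its last target.

## Task

Serve one portion of chocolates. With the fingertips push the small black bowl across the counter until it sits home against the curved steel fence under the dispenser's spout; then press the dispenser's black rubber pad down once and keep it down until both chocolates of the portion have dropped into the bowl, and let the lever come back up. Lift or carry nothing, do not touch the chocolates, leave the other chocolates in the dispenser and the espresso cup, jam jar and paper cup undisturbed.

Things in the scene. Friction and masses are not known exactly. Their poses are not given: they have to be found in the camera images.
- dispenser: Fixed sheet-steel chocolate dispenser. Origin on the counter below it; +y points up the slope of its open channel (43 mm wide, y -120 to +126 mm, slope 0.175 rad, 5 chocolates in single file), -x is the side the bowl comes in from. A rocking lever turns on a brass axle across the channel (y -32, z 136 mm): gate blade on its low end, rubber pad on its high end. Base plate x +-55, y -25 to +125 mm.
- gate_edge (a point): Lower edge of the lever's gate blade, which stops the first chocolate. Pressing the pad at the other end lifts the gate while a wire bail under the lever dips behind the second chocolate and holds back the rest, so one press lets out exactly two, however long it is held.
- press_pad (a point): Middle of the top of the black rubber pad on the lever's high end, the highest part: 34 mm (dispenser x) by 46 mm (y), 204 mm above the counter at rest. At rest its +y end is tilted up 0.22 rad; fully down, 0.22 rad down. From rest to the stop it sinks about 41 mm and shifts about 22 mm toward the dispenser's +y. Takes about 3 N at first, 5 N at the stop; springs back by itself.
- lever (a joint): Lever angle, rad: 0 at rest (gate shut), 0.45 on its stop (fully down). The gate is clear of the chocolates from about 0.34 to 0.38 up; stopped at less it lets none pass, and the gate may rest on the first chocolate until the pad is pressed further. Once it is clear, both chocolates have dropped within about 1 s.
- bowl_place (a point): Where the middle of the bowl's underside belongs, on the counter (dispenser x = -27, y = -98 mm). Round its far (+x) side stands the fence: a curved upright steel strip 36 mm high, 57 mm inner radius, open toward the dispenser's -x, its two wings flaring to 81 mm either side of this point, 33 mm to its -x. The bowl's middle comes to rest within about 3 mm of it.
- spout (a point): Middle of the lower mouth of the square drop spout at the channel's low end (x +-22, y -120 to -76 mm, z 68 to 99 mm in the dispenser's frame). Chocolates fall straight down here, 27 mm to the far side of the middle of a bowl that is home, and roll to its middle.
- bowl: Small black round bowl, loose on the counter, 112 mm across the rim, 33 mm high, foot 70 mm across, walls flaring at about 45 degrees, 0.2 kg. Origin at the centre of its underside, z up.
- espresso_cup: White espresso cup with a handle, 60x87x56 mm high, a bystander. Origin at its underside.
- jam_jar: Glass jam jar with a red lid, 65 mm across, 97 mm high, a bystander. Origin at its underside.
- paper_cup: White paper cup, 82 mm across, 92 mm high, very light, a bystander. Origin at its underside.
- choc_1: Chocolate number 1 counted from the gate up the channel: a foil-wrapped ball 34 mm across, 22 g, loose. Origin at its centre.
- choc_2: Chocolate number 2 counted from the gate up the channel: a foil-wrapped ball 34 mm across, 22 g, loose. Origin at its centre.
- choc_3: Chocolate number 3 counted from the gate up the channel: a foil-wrapped ball 34 mm across, 22 g, loose. Origin at its centre.
- choc_4: Chocolate number 4 counted from the gate up the channel: a foil-wrapped ball 34 mm across, 22 g, loose. Origin at its centre.
- choc_5: Chocolate number 5 counted from the gate up the channel: a foil-wrapped ball 34 mm across, 22 g, loose. Origin at its centre.
Things that resemble listed ones, but are neither listed nor needed, are in the scene too. What is shaped like the choc_5 but blue or red is not meant.

How it is judged:
By the outcome, as a careful person would: the job done as asked, in the order asked, and still so for the second after the job is handed in, with the robot touching nothing.
It also fails if it takes over 59 s, if anything falls off the work surface, if the arm or the gripper's body presses on something with over 40 N, if the wrist force passes 120 N, or if a joint passes its speed limit or range.

## Working session

There is one attempt and no reset: what is moved stays moved. The work goes in short steps, Python scripts to look and compute and a shell command to move; the robot and the scene stay as the last step left them, time stands still between calls to the robot, and variables do not carry over. Pictures are saved under pics/ and viewed, and the job is handed in when it is done.

```bash
mkdir -p pics; cat > h.py <<'E'
import numpy as np, cv2
from scipy.spatial.transform import Rotation as R
from bench import ctrl
def cam(name):
    m=ctrl.camera_model(name); K=np.array(m["K"])
    if "rvec" in m:
        Rc=cv2.Rodrigues(np.array(m["rvec"],float))[0]; t=np.array(m["tvec"]).ravel()
        return K,Rc,t
    s=ctrl.get_state(); T=np.array(m["T_tool_cam"]); Rt=R.from_rotvec(s["tool_rot"]).as_matrix()
    Rwc=Rt@T[:3,:3]; p=Rt@T[:3,3]+np.array(s["position"])
    return K,Rwc.T,-Rwc.T@p
def ray(c,px):
    K,Rc,t=c; o=-Rc.T@t; d=Rc.T@np.linalg.inv(K)@np.array([px[0],px[1],1.]); return o,d
def onz(c,px,z):
    o,d=ray(c,px); return o+d*(z-o[2])/d[2]
def proj(c,P):
    K,Rc,t=c; q=K@(Rc@np.array(P)+t); return q[:2]/q[2]
def tri(c1,p1,c2,p2):
    o1,d1=ray(c1,p1);o2,d2=ray(c2,p2)
    A=np.stack([d1,-d2],1); s=np.linalg.lstsq(A,o2-o1,rcond=None)[0]
    a=o1+d1*s[0];b=o2+d2*s[1]; return (a+b)/2,np.linalg.norm(a-b)
def save(name,img): cv2.imwrite("pics/"+name,cv2.cvtColor(img,cv2.COLOR_RGB2BGR))
E
python3 - <<'E'
from h import *
for n in("scene","top","wrist"):
    save(n+"0.png",ctrl.get_image(n)); c=cam(n); print(n,c[0][0,0],-c[1].T@c[2])
s=ctrl.get_state();print(s["position"],s["tool_rot"],R.from_rotvec(s["tool_rot"]).as_matrix().round(3),s["time"])
E
```

```text
scene 559.899070021381 [-0.02182258 -0.51540067  0.68993984]
top 596.4690923942682 [0.45080333 0.01868477 1.34483767]
wrist 388.6344119462577 [0.15038944 0.63657984 0.38407565]
[0.22020458 0.61107217 0.18892242] [-0.95172927  1.35433696  0.95024845] [[-0.    -0.941  0.339]
 [-0.001  0.339  0.941]
 [-1.    -0.    -0.001]] 0.15
```

View pics/scene0.png

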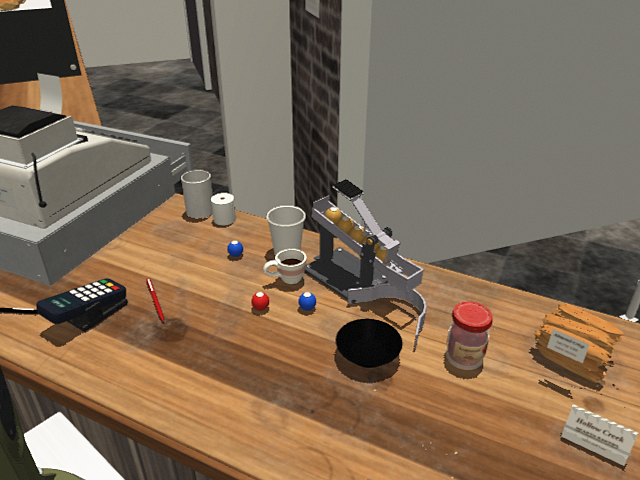

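View pics/top0.png

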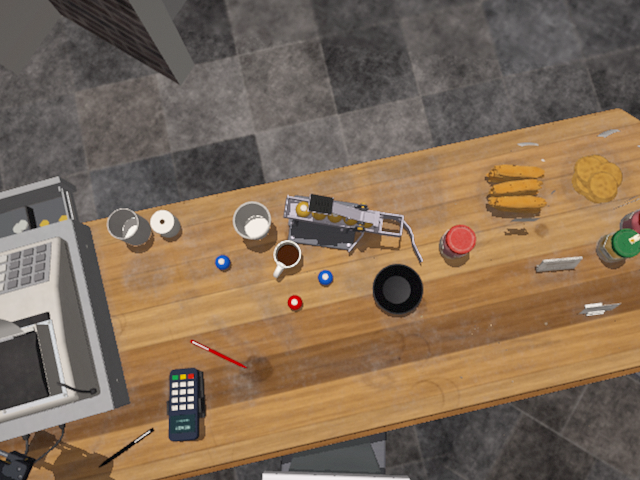

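View pics/wrist0.png

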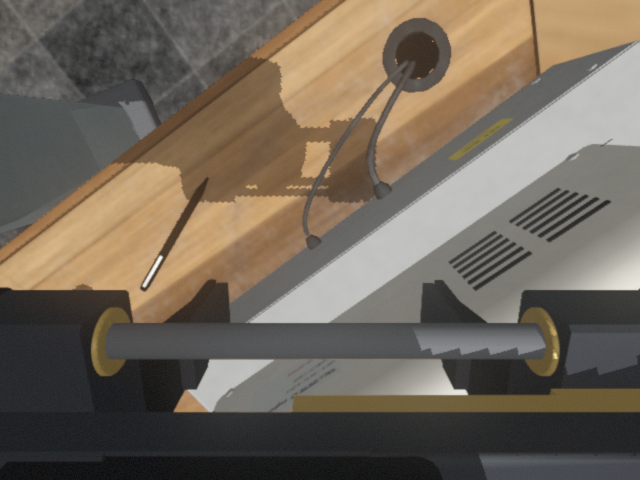

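```bash
python3 - <<'E'
import cv2
a=cv2.imread("pics/top0.png")[170:320,210:490]; cv2.imwrite("pics/tz.png",cv2.resize(a,(784,420),interpolation=cv2.INTER_CUBIC))
a=cv2.imread("pics/scene0.png")[170:390,250:510]; cv2.imwrite("pics/sz.png",cv2.resize(a,None,fx=2.7,fy=2.7,interpolation=cv2.INTER_CUBIC))
E
```

```text
(no output)
```

View pics/tz.png

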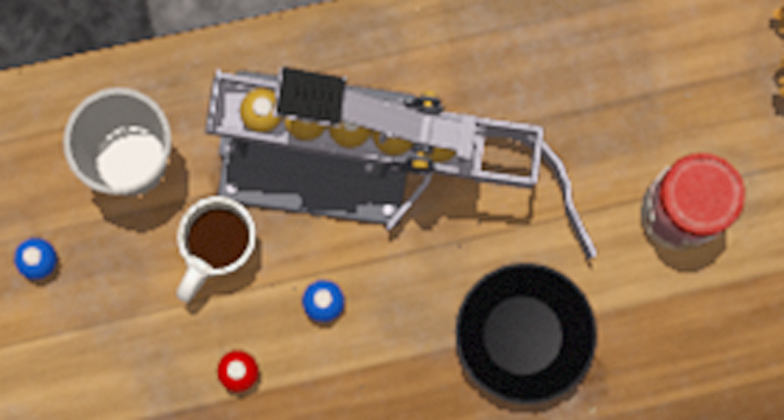

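View pics/sz.png

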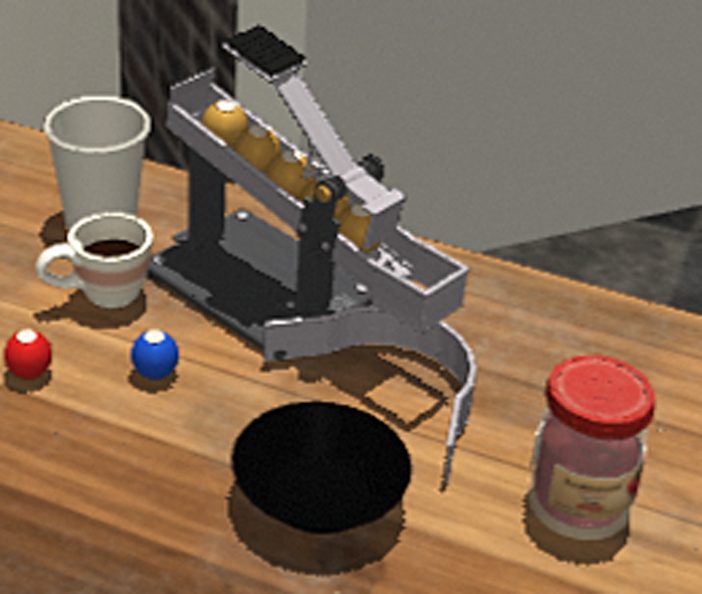

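```bash
python3 - <<'E'
from h import *
ct,cs=cam("top"),cam("scene")
T=lambda x,y:(x/2.8+210-.3,y/2.8+170-.3); S=lambda x,y:(x/2.7+250-.3,y/2.7+170-.3)
print("pad",tri(ct,T(311,95),cs,S(263,52)))
a=tri(ct,T(542,129),cs,S(466,268)); b=tri(ct,T(532,185),cs,S(424,295)); print("spout corners",a,b)
for p in((542,129),(532,185)): print(onz(ct,T(*p),.099))
print("chan end hi",[onz(ct,T(*p),.165) for p in((218,72),(210,131))])
print("chan tri",tri(ct,T(218,72),cs,S(213,72)),tri(ct,T(210,131),cs,S(170,105)))
print("fence end tip",tri(ct,T(592,258),cs,S(446,425)),tri(ct,T(390,228),cs,S(267,325)))
print(onz(ct,T(592,258),.036),onz(ct,T(390,228),.036))
# bowl
img=ctrl.get_image("top"); m=(img.max(2)<45).astype(np.uint8)
m[:, :365]=0;m[:,430:]=0;m[:255]=0;m[320:]=0
n,l,st,ce=cv2.connectedComponentsWithStats(m);i=1+st[1:,4].argmax()
cn=max(cv2.findContours((l==i).astype(np.uint8),0,2)[0],key=cv2.contourArea)
e=cv2.fitEllipse(cv2.convexHull(cn)); print(st[i],e); print("bowl",onz(ct,e[0],.033), e[1][0]/596.5*1.312)
for nm,p in(("jar lid",((703-0),196)),("cup",(218,238)),("paper",(118,140))): print(nm,onz(ct,T(*p),.097 if nm[0]=='j' else .056 if nm=='cup' else .092))
print("blue",onz(ct,T(323,301),.017),"edge of counter?")
E
```

```text
pad (array([0.70378073, 0.04666823, 0.19710805]), np.float64(0.000930784664607228))
spout corners (array([ 0.70400687, -0.12735407,  0.0976468 ]), np.float64(0.00023808004700300622)) (array([ 0.66170826, -0.12121605,  0.09642498]), np.float64(0.0025924595631813363))
[ 0.70365702 -0.12709991  0.099     ]
[ 0.66044744 -0.11990138  0.099     ]
chan end hi [array([0.72658251, 0.11494617, 0.165     ]), array([0.68293033, 0.11911887, 0.165     ])]
chan tri (array([0.73192775, 0.11616774, 0.14414304]), np.float64(0.0013368057322847126)) (array([0.68981649, 0.12145257, 0.13230312]), np.float64(0.0012729337252368517))
fence end tip (array([ 0.61352027, -0.17391176,  0.0491596 ]), np.float64(0.0035323593763977187)) (array([ 0.63493962, -0.01613673,  0.03276068]), np.float64(0.0021130531855377693))
[ 0.61405251 -0.17443734  0.036     ] [ 0.633763   -0.01527372  0.036     ]
[ 374  265   48   49 1283] ((397.6098937988281, 288.67877197265625), (47.951568603515625, 48.636451721191406), 135.92018127441406)
bowl [ 0.55379526 -0.12365038  0.033     ] 0.1054693344640612
jar lid [ 0.65563662 -0.2485659   0.097     ]
cup [0.61964067 0.11897617 0.056     ]
paper [0.68854557 0.19556895 0.092     ]
blue [0.57629325 0.0363504  0.017     ] edge of counter?
```

```bash
python3 -m pendant '[{"travel":[-0.06,0,0],"twist":0},{"travel":[-0.10,-0.02,-0.01],"twist":0},{"travel":[-0.10,-0.07,-0.04],"twist":-0.05},{"travel":[-0.10,-0.12,-0.07],"twist":-0.1},{"travel":[-0.10,-0.17,-0.10],"twist":-0.15},{"travel":[-0.10,-0.22,-0.13],"twist":-0.2},{"travel":[-0.10,-0.27,-0.16],"twist":-0.25},{"travel":[-0.10,-0.32,-0.20],"twist":-0.3},{"travel":[-0.10,-0.36,-0.23],"twist":-0.346},{"travel":[-0.10,-0.386,-0.245],"twist":-0.346}]' 0.2
python3 -c "
from h import *
s=ctrl.get_state();print(s['position'],R.from_rotvec(s['tool_rot']).as_matrix().round(3),s['ft_force'],s['time'])"
```

```text
time: 1.45
position: [0.5019, 0.2464, 0.2896]
tool_rot: [-1.208, 1.212, 1.206]
ft_force: [-1.1, 0.9, 0.1]
grip_width: 0.603
[0.50194066 0.24640801 0.28958519] [[ 0.    -1.     0.004]
 [-0.002  0.004  1.   ]
 [-1.    -0.    -0.002]] [-1.06841656  0.94123479  0.13328638] 1.45
```

```bash
python3 -m pendant '[{"travel":[0,0.01,-0.05],"twist":0},{"travel":[0,0.02,-0.11],"twist":0},{"travel":[0,0.03,-0.17],"twist":0},{"travel":[0,0.037,-0.23],"twist":0},{"travel":[0,0.037,-0.29],"twist":0},{"travel":[0,0.037,-0.34],"twist":0},{"travel":[0.03,0.037,-0.37],"twist":0},{"travel":[0.08,0.037,-0.37],"twist":0},{"travel":[0.13,0.037,-0.37],"twist":0},{"travel":[0.14,0.037,-0.37],"twist":0}]'
python3 -c "
from h import *
c=cam('wrist');save('w1.png',ctrl.get_image('wrist'));save('s1.png',ctrl.get_image('scene'))
print(proj(c,[.554,-.1237,.033]),proj(c,[.6575,-.099,0]))"
```

```text
time: 2.7
position: [0.461, -0.1234, 0.1474]
tool_rot: [-1.205, 1.216, 1.21]
ft_force: [-0.2, -0.3, 0.9]
grip_width: 0.6
[324.70404151 328.92248829] [348.97656383 403.67941811]
```

View pics/w1.png

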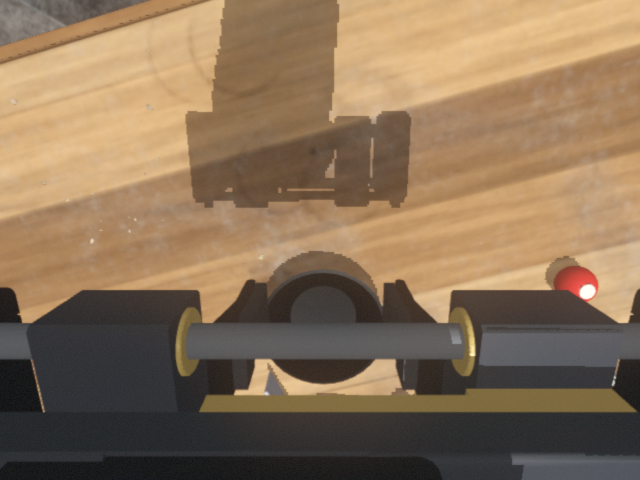

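View pics/s1.png

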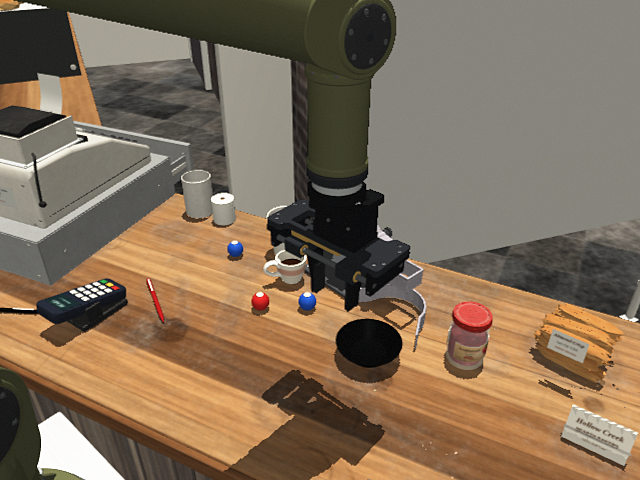

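The wrist view shows the bowl at (323, 325), and the projection of the measured bowl is (325, 329), so they agree. The scene view shows the path is clear. I'll descend behind the bowl.

```bash
python3 -m pendant '[{"travel":[0.05,0,0],"twist":0},{"travel":[0.10,0,0],"twist":0},{"travel":[0.131,0,0],"twist":0},{"travel":[0.131,0,0],"twist":0}]'
python3 -m pendant '[{"travel":[0,-0.008,0],"twist":0},{"travel":[0,-0.016,0],"twist":0},{"travel":[0,-0.024,0],"twist":0},{"travel":[0,-0.032,0],"twist":0},{"travel":[0,-0.040,0],"twist":0},{"travel":[0,-0.045,0],"twist":0}]'
python3 -c "
from h import *
save('s2.png',ctrl.get_image('scene'));save('t2.png',ctrl.get_image('top'))"
```

```text
time: 3.3
position: [0.4632, -0.1237, 0.0192]
tool_rot: [-1.207, 1.214, 1.208]
ft_force: [-0.7, -0.4, -0.8]
grip_width: 0.6
time: 4.05
position: [0.5087, -0.1239, 0.019]
tool_rot: [-1.208, 1.214, 1.208]
ft_force: [-0.1, -0.0, -1.0]
grip_width: 0.598
```

View pics/s2.png

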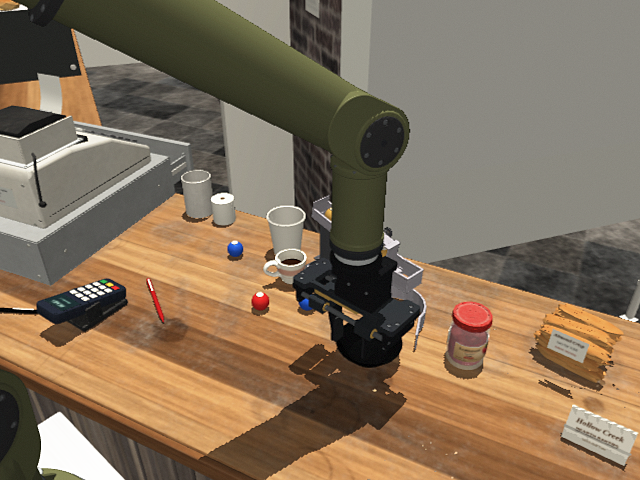

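View pics/t2.png

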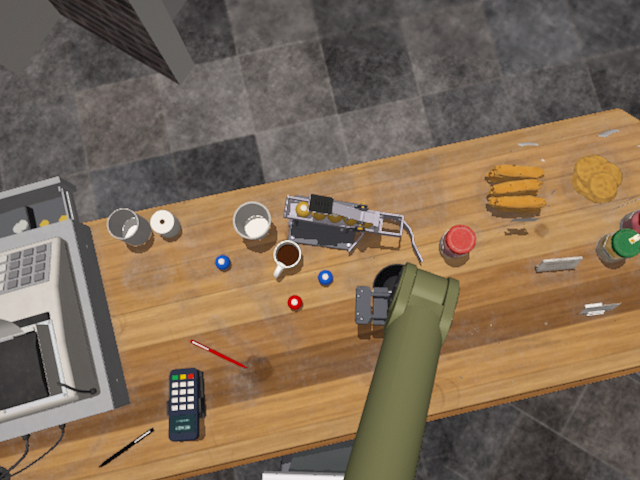

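```bash
python3 -m pendant '[{"travel":[0,-0.008,0.003],"twist":0},{"travel":[0,-0.016,0.006],"twist":0},{"travel":[0,-0.024,0.009],"twist":0},{"travel":[0,-0.032,0.012],"twist":0},{"travel":[0,-0.040,0.015],"twist":0},{"travel":[0,-0.048,0.018],"twist":0},{"travel":[0,-0.056,0.021],"twist":0},{"travel":[0,-0.064,0.024],"twist":0},{"travel":[0,-0.070,0.025],"twist":0}]'
python3 - <<'E'
from h import *
save('s3.png',ctrl.get_image('scene'));t=ctrl.get_image('top');save('t3.png',cv2.resize(t[170:320,290:490],None,fx=4,fy=4,interpolation=cv2.INTER_CUBIC))
E
```

```text
time: 5.28
position: [0.5792, -0.0988, 0.0187]
tool_rot: [-1.208, 1.214, 1.208]
ft_force: [-0.3, 0.3, -0.1]
grip_width: 0.601
```

View pics/s3.png

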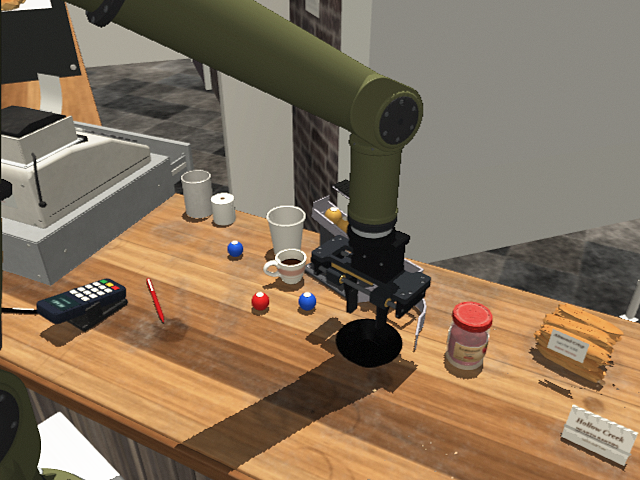

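View pics/t3.png

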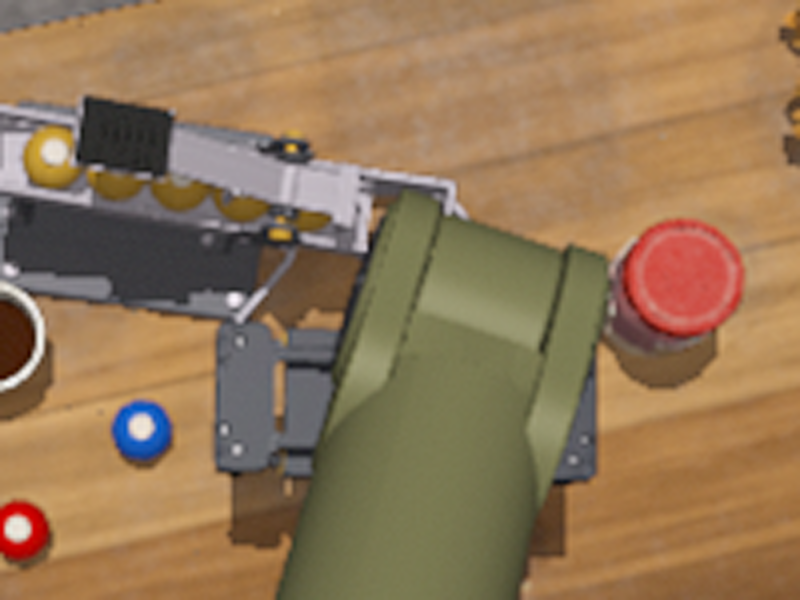

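```bash
python3 - <<'E'
from h import *
s=ctrl.get_state();p=np.array(s["position"]);c=cam("scene")
print(proj(c,p),[proj(c,p+[0,d,0]).round() for d in(-.035,.035)])
b=[.554,-.1237,.033];print(proj(c,b),proj(c,[.554,-.1237,0]),proj(c,[.61,-.1237,.033]),proj(c,[.498,-.1237,.033]))
i=ctrl.get_image("scene");save("s3z.png",cv2.resize(i[220:400,270:470],None,fx=3.3,fy=3.3,interpolation=cv2.INTER_CUBIC))
i=ctrl.get_image("wrist");save("w3.png",i)
E
```

```text
[365.02644183 331.04250326] [array([381., 340.]), array([349., 322.])]
[368.06044875 339.23523646] [367.10579502 353.45580372] [387.42270356 322.26649017] [347.17998343 357.53451627]
```

View pics/s3z.png

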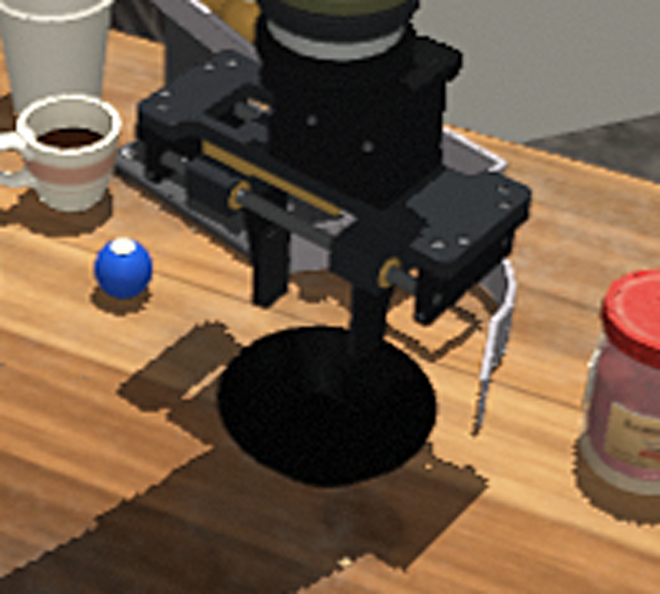

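View pics/w3.png

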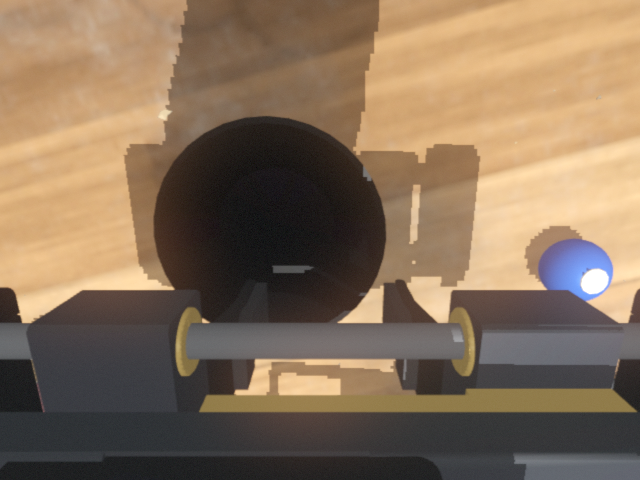

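The bowl hasn't moved, still at (369, 343) in the scene view. With the fingers part open, their tips sit about 22 mm behind the TCP (fingertip at (350, 312), expected (349, 322)). They passed over the rim without touching anything. I'll go back and come in lower.

```bash
python3 -m pendant '[{"travel":[-0.03,0,0],"twist":0},{"travel":[-0.04,0.03,-0.01],"twist":0},{"travel":[-0.04,0.08,-0.025],"twist":0},{"travel":[-0.04,0.118,-0.025],"twist":0},{"travel":[-0.02,0.118,-0.025],"twist":0},{"travel":[0.0,0.118,-0.025],"twist":0},{"travel":[0.01,0.118,-0.025],"twist":0},{"travel":[0.02,0.118,-0.025],"twist":0},{"travel":[0.02,0.118,-0.025],"twist":0}]'
python3 - <<'E'
from h import *
s=ctrl.get_state();p=np.array(s["position"]);c=cam("scene")
for z in(0,.01,.02,.03):print(z,[proj(c,[p[0],p[1]+d,z]).round() for d in(-.033,.033)])
i=ctrl.get_image("scene");save("s4z.png",cv2.resize(i[250:430,270:470],None,fx=3.3,fy=3.3,interpolation=cv2.INTER_CUBIC))
E
```

```text
time: 6.6
position: [0.4599, -0.1241, -0.0014]
tool_rot: [-1.207, 1.216, 1.209]
ft_force: [0.3, -0.0, 0.5]
grip_width: 0.6
0 [array([348., 396.]), array([316., 375.])]
0.01 [array([348., 392.]), array([316., 371.])]
0.02 [array([348., 387.]), array([316., 367.])]
0.03 [array([349., 383.]), array([316., 362.])]
```

View pics/s4z.png

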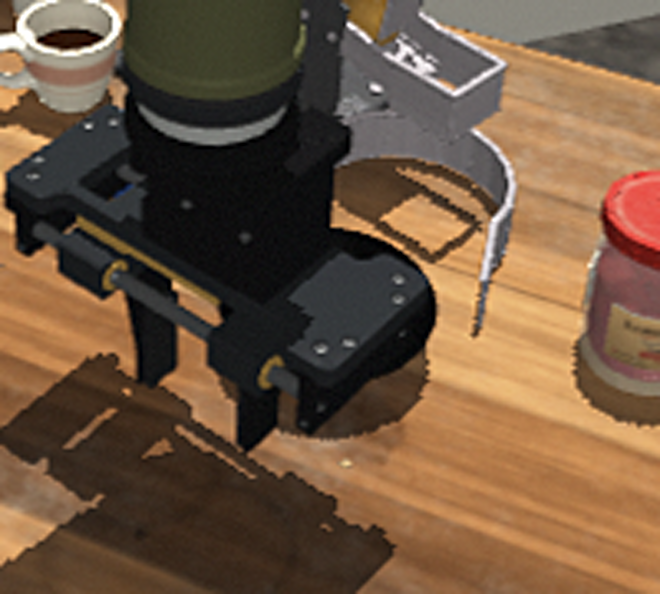

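Fingertips are now at z ≈ 0.018–0.02 and sit below the rim. I'll push.

```bash
python3 -m pendant '[{"travel":[0,-0.01,0],"twist":0},{"travel":[0,-0.018,0],"twist":0},{"travel":[0,-0.024,0],"twist":0},{"travel":[0,-0.030,0],"twist":0},{"travel":[0,-0.036,0],"twist":0},{"travel":[0,-0.042,0],"twist":0},{"travel":[0,-0.048,0],"twist":0},{"travel":[0,-0.050,0],"twist":0}]'
python3 - <<'E'
from h import *
i=ctrl.get_image("scene");save("s5z.png",cv2.resize(i[220:400,270:470],None,fx=3.3,fy=3.3,interpolation=cv2.INTER_CUBIC))
E
```

```text
time: 7.65
position: [0.5106, -0.1243, -0.0012]
tool_rot: [-1.207, 1.216, 1.208]
ft_force: [-0.9, 0.0, 0.5]
grip_width: 0.603
```

View pics/s5z.png

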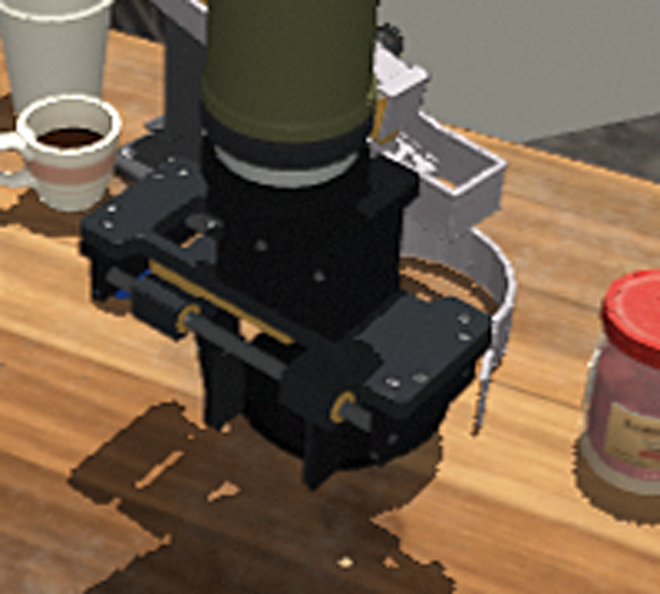

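```bash
python3 -m pendant '[{"travel":[0,-0.007,0.002],"twist":0},{"travel":[0,-0.014,0.005],"twist":0},{"travel":[0,-0.021,0.008],"twist":0},{"travel":[0,-0.028,0.011],"twist":0},{"travel":[0,-0.035,0.014],"twist":0},{"travel":[0,-0.042,0.017],"twist":0},{"travel":[0,-0.049,0.020],"twist":0},{"travel":[0,-0.056,0.023],"twist":0},{"travel":[0,-0.063,0.025],"twist":0},{"travel":[0,-0.068,0.025],"twist":0}]'
python3 - <<'E'
from h import *
i=ctrl.get_image("scene");save("s6z.png",cv2.resize(i[220:400,270:470],None,fx=3.3,fy=3.3,interpolation=cv2.INTER_CUBIC))
i=ctrl.get_image("wrist");save("w6.png",i)
E
```

```text
time: 8.95
position: [0.5793, -0.099, -0.0015]
tool_rot: [-1.208, 1.215, 1.208]
ft_force: [-2.7, -1.1, 1.5]
grip_width: 0.598
```

View pics/s6z.png

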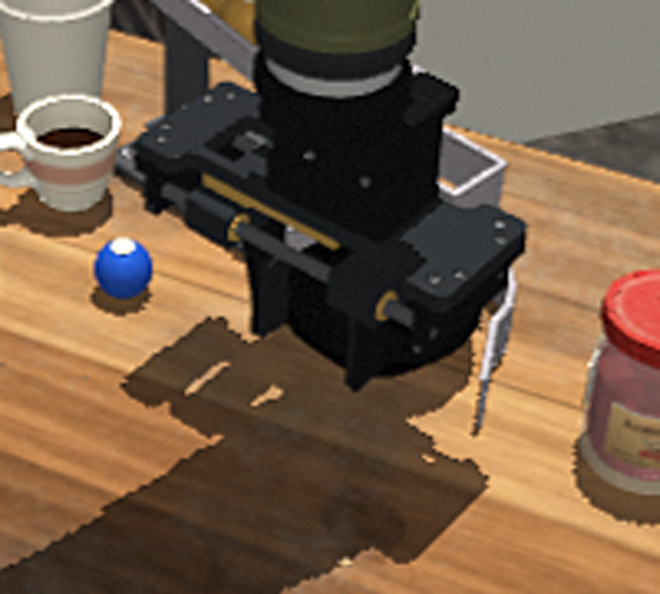

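View pics/w6.png

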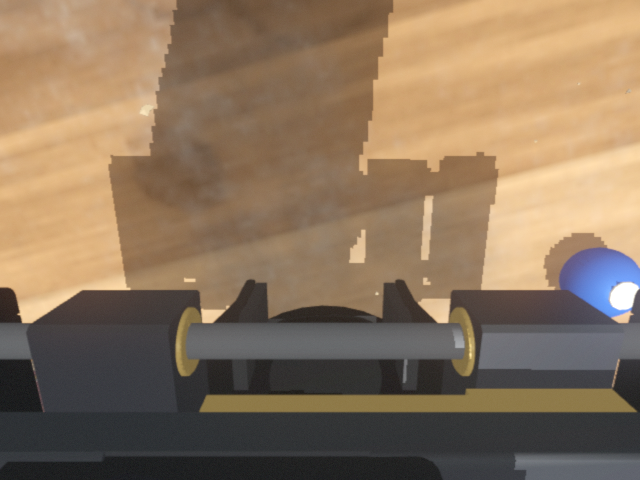

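```bash
python3 -m pendant '[{"travel":[0,-0.004,0],"twist":0},{"travel":[0,-0.008,0],"twist":0},{"travel":[0,-0.012,0],"twist":0},{"travel":[0,-0.014,0],"twist":0}]'
python3 -m pendant '[{"travel":[0,-0.002,0],"twist":0},{"travel":[0,-0.003,0],"twist":0}]'
```

```text
time: 9.55
position: [0.5939, -0.0992, -0.0015]
tool_rot: [-1.208, 1.215, 1.208]
ft_force: [-2.3, -1.1, 1.0]
grip_width: 0.603
time: 9.8
position: [0.597, -0.0993, -0.0016]
tool_rot: [-1.208, 1.215, 1.208]
ft_force: [-1.6, 0.3, 1.1]
grip_width: 0.597
```

```bash
python3 -m pendant '[{"travel":[0,-0.002,0],"twist":0},{"travel":[0,-0.003,0],"twist":0}]'
python3 - <<'E'
from h import *
i=ctrl.get_image("scene");save("s7z.png",cv2.resize(i[220:400,270:470],None,fx=3.3,fy=3.3,interpolation=cv2.INTER_CUBIC))
i=ctrl.get_image("top");save("t7z.png",cv2.resize(i[170:320,310:460],None,fx=4,fy=4,interpolation=cv2.INTER_CUBIC))
print(ctrl.get_state()['ft_force'])
E
```

```text
time: 10.05
position: [0.6002, -0.0993, -0.0015]
tool_rot: [-1.208, 1.215, 1.207]
ft_force: [-2.1, 0.2, 0.3]
grip_width: 0.602
[-1.47023793 -0.2601995  -0.16722702]
```

View pics/s7z.png

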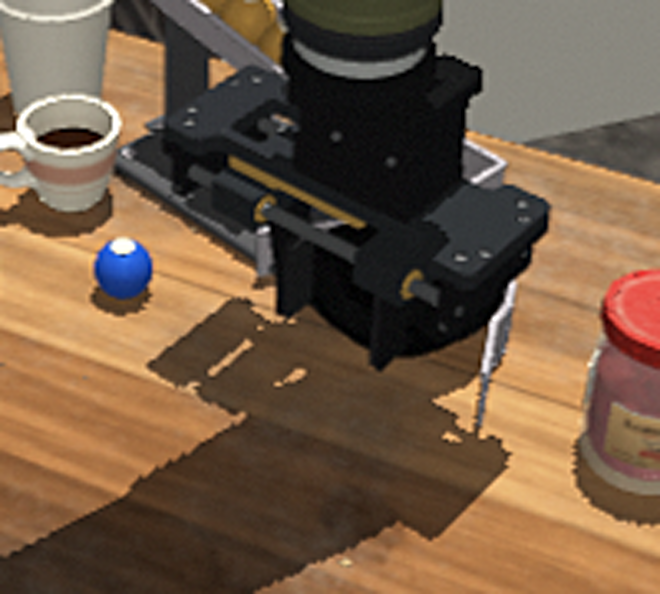

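View pics/t7z.png

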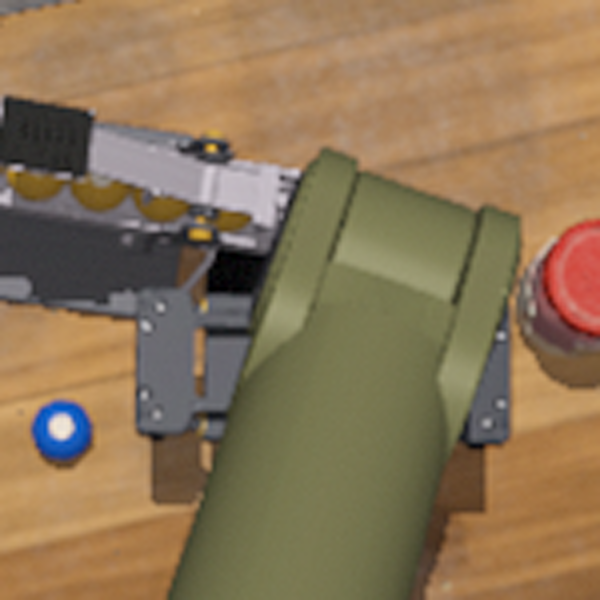

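```bash
python3 -m pendant '[{"travel":[0,-0.002,0],"twist":0},{"travel":[0,-0.003,0],"twist":0}]'
python3 -m pendant '[{"travel":[0,-0.001,0],"twist":0},{"travel":[0,-0.002,0],"twist":0}]'
```

```text
time: 10.4
position: [0.6018, -0.0996, -0.0018]
tool_rot: [-1.207, 1.217, 1.21]
ft_force: [-6.4, 1.0, 3.8]
grip_width: 0.603
time: 10.65
position: [0.6018, -0.0997, -0.002]
tool_rot: [-1.204, 1.22, 1.213]
ft_force: [-8.3, -0.6, 6.0]
grip_width: 0.599
```

The force rose to 8 N and the position stalled, so the bowl is against the fence. I'll back off and check.

```bash
python3 -m pendant '[{"travel":[0,0.02,0],"twist":0},{"travel":[0,0.06,0],"twist":0},{"travel":[0,0.10,0],"twist":0},{"travel":[-0.05,0.12,0],"twist":0},{"travel":[-0.11,0.12,0],"twist":0},{"travel":[-0.17,0.12,0.02],"twist":0},{"travel":[-0.23,0.12,0.08],"twist":0},{"travel":[-0.28,0.12,0.14],"twist":0},{"travel":[-0.28,0.12,0.20],"twist":0},{"travel":[-0.28,0.12,0.25],"twist":0}]' -1
python3 - <<'E'
from h import *
t=ctrl.get_image("top");s=ctrl.get_image("scene")
save("t8z.png",cv2.resize(t[170:320,290:460],None,fx=4,fy=4,interpolation=cv2.INTER_CUBIC))
save("s8.png",s)
E
```

```text
time: 11.9
position: [0.4866, 0.137, 0.2792]
tool_rot: [-1.204, 1.214, 1.21]
ft_force: [1.2, 0.4, -0.1]
grip_width: 0.004
```

View pics/t8z.png

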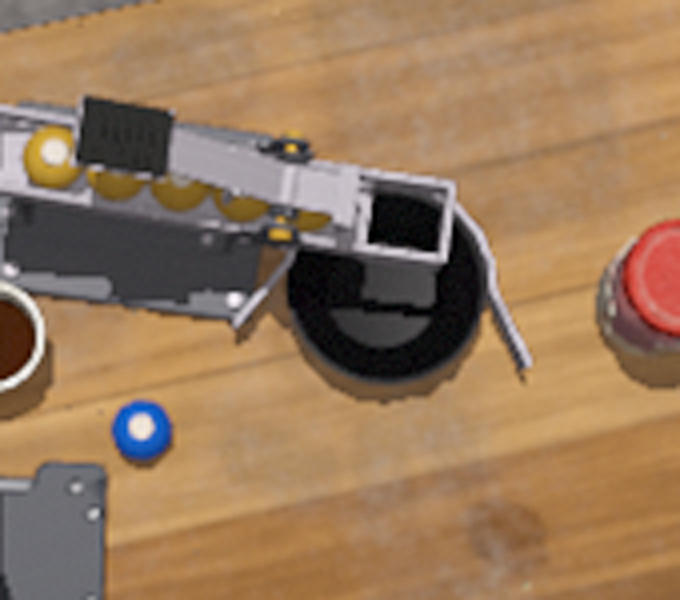

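View pics/s8.png

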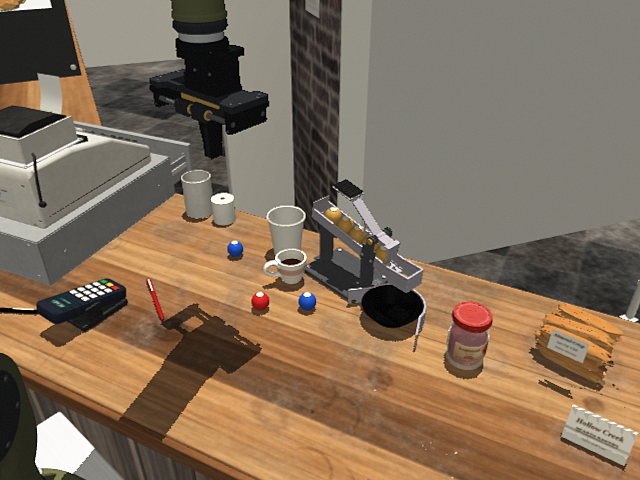

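```bash
python3 - <<'E'
from h import *
ct,cs=cam("top"),cam("scene")
q=lambda x,y:(x/4+290-.4,y/4+170-.4)
print("bowl",onz(ct,q(386.5,284),.033)," right/left/bottom",onz(ct,q(486,284),.033),onz(ct,q(287,284),.033),onz(ct,q(386,383),.033))
for n,p in(("c",(125,135.5)),("a",(85,96)),("b",(173,108)),("c",(165,175)),("d",(77,163))): print(n,onz(ct,q(*p),.204).round(4))
s=ctrl.get_image("scene");save("s9z.png",cv2.resize(s[170:270,290:440],None,fx=5,fy=5,interpolation=cv2.INTER_CUBIC))
E
```

```text
bowl [ 0.65992547 -0.09748568  0.033     ]  right/left/bottom [ 0.66132827 -0.15256332  0.033     ] [ 0.65852024 -0.04231214  0.033     ] [ 0.60460987 -0.0978586   0.033     ]
c [0.7029 0.046  0.204 ]
a [0.7222 0.0662 0.204 ]
b [0.7172 0.0229 0.204 ]
c [0.6837 0.026  0.204 ]
d [0.6886 0.0691 0.204 ]
```

View pics/s9z.png

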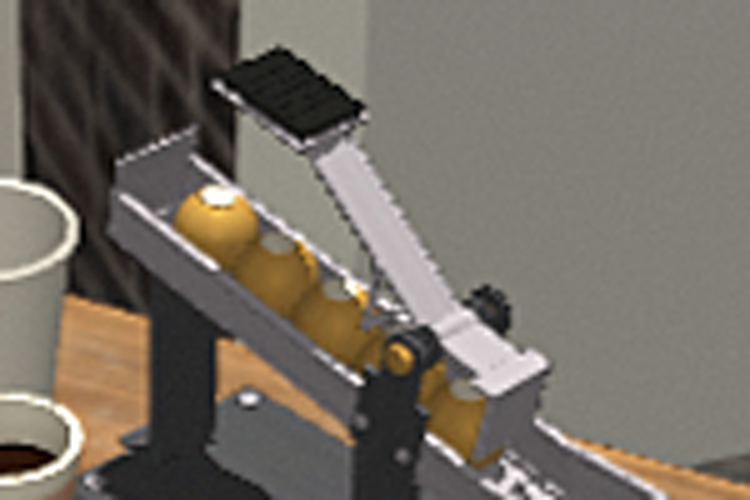

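Bowl centre is measured at (0.660, -0.0975), and my estimate of its place is (0.6575, -0.099), so it's home within measuring error. Next I'll go above the pad with the fingers shut.

```bash
python3 -m pendant '[{"travel":[0,-0.05,-0.02],"twist":0},{"travel":[0,-0.10,-0.04],"twist":0},{"travel":[0,-0.15,-0.06],"twist":0},{"travel":[0,-0.20,-0.085],"twist":0},{"travel":[0,-0.216,-0.092],"twist":0},{"travel":[0.03,-0.216,-0.092],"twist":0},{"travel":[0.045,-0.216,-0.092],"twist":0},{"travel":[0.045,-0.216,-0.092],"twist":0}]'
python3 - <<'E'
from h import *
s=ctrl.get_state();p=np.array(s["position"]);c=cam("scene");print(proj(c,p),proj(c,[.703,.046,.204]))
i=ctrl.get_image("scene");save("s10z.png",cv2.resize(i[130:280,270:450],None,fx=4,fy=4,interpolation=cv2.INTER_CUBIC))
E
```

```text
time: 13.05
position: [0.7005, 0.0481, 0.2292]
tool_rot: [-1.209, 1.215, 1.219]
ft_force: [-0.6, -1.2, 0.5]
grip_width: 0.002
[346.14392011 173.69604089] [347.4849373  185.88911326]
```

View pics/s10z.png

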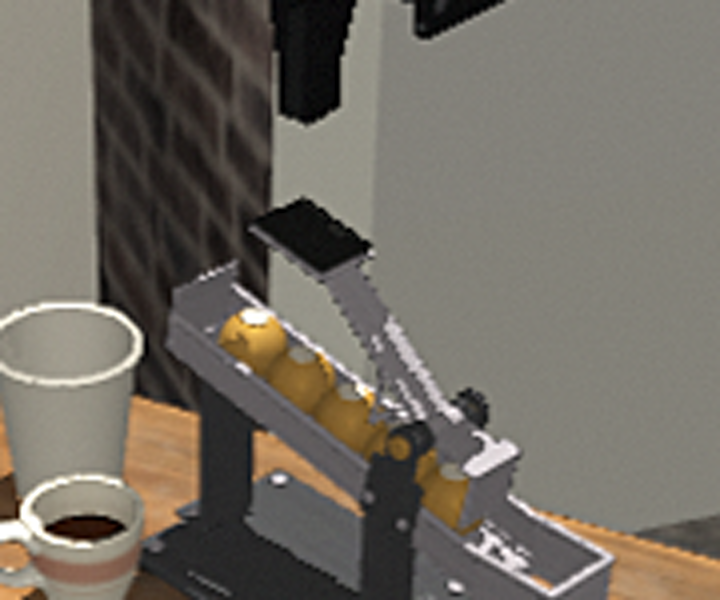

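The tip shows at about (346, 159) where (346, 174) was predicted, so the fingertips are about 25–30 mm above the TCP. I'll feel my way down by force.

```bash
python3 -m pendant '[{"travel":[0.01,-0.002,-0.002],"twist":0},{"travel":[0.02,-0.003,-0.003],"twist":0},{"travel":[0.025,-0.003,-0.003],"twist":0},{"travel":[0.03,-0.003,-0.003],"twist":0},{"travel":[0.03,-0.003,-0.003],"twist":0}]'
python3 - <<'E'
from h import *
i=ctrl.get_image("scene");save("s11z.png",cv2.resize(i[130:280,270:450],None,fx=4,fy=4,interpolation=cv2.INTER_CUBIC))
i=ctrl.get_image("top");save("t11z.png",cv2.resize(i[150:300,270:450],None,fx=4,fy=4,interpolation=cv2.INTER_CUBIC))
E
```

```text
time: 13.72
position: [0.7036, 0.0454, 0.2001]
tool_rot: [-1.21, 1.214, 1.219]
ft_force: [-0.8, 0.5, -0.2]
grip_width: 0.007
```

View pics/s11z.png

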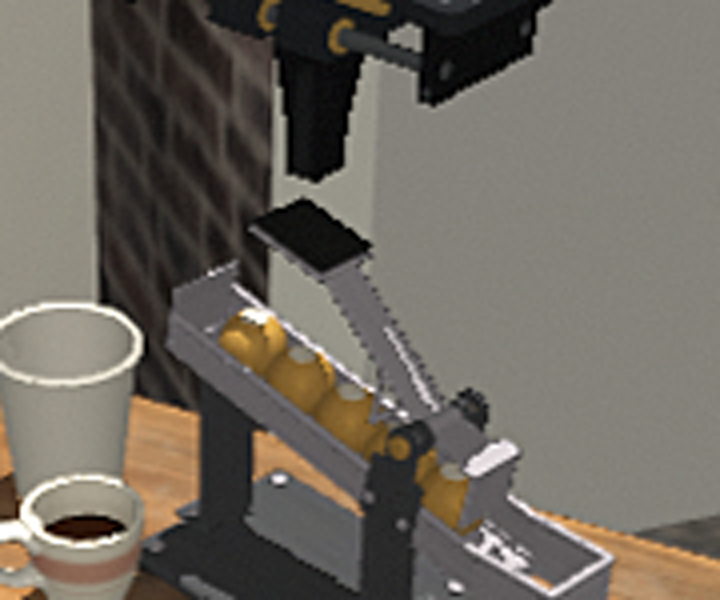

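View pics/t11z.png

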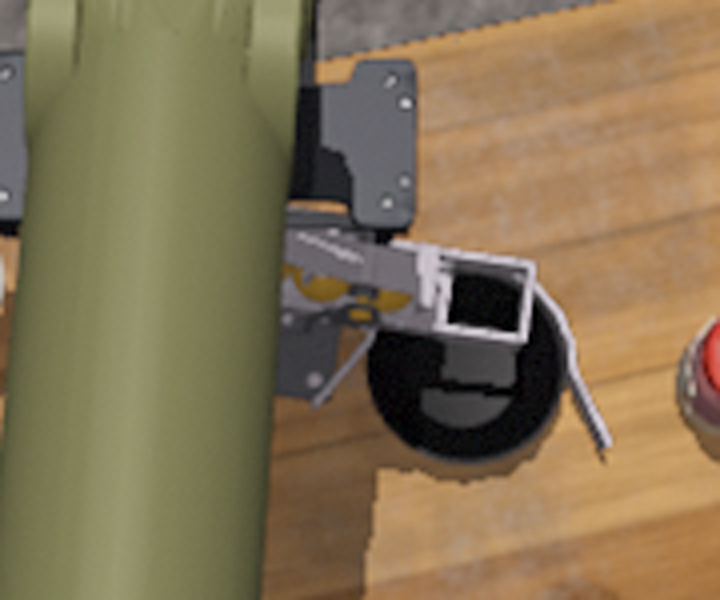

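```bash
python3 - <<'E'
from h import *
ct,cs=cam("top"),cam("scene")
for z in (.27,.30,.33,.36):
  print(z,onz(ct,(382/4+270,62/4+150),z).round(3),onz(ct,(390/4+270,235/4+150),z).round(3))
s=ctrl.get_state();M=R.from_rotvec(s["tool_rot"]).as_matrix();print(M.round(3))
print(np.array(ctrl.camera_model("wrist")["T_tool_cam"]).round(3))
p=np.array(s["position"])
# scene: tip px along vertical through TCP and through x shifts
for dx in(-.02,0,.02,.04):
  for z in(.2,.22,.24): print(dx,z,proj(cs,[p[0]+dx,p[1],z]).round(1))
save("w11.png",ctrl.get_image("wrist"))
E
```

```text
0.27 [ 0.762 -0.036  0.27 ] [ 0.68  -0.042  0.27 ]
0.3 [ 0.754 -0.035  0.3  ] [ 0.674 -0.04   0.3  ]
0.33 [ 0.745 -0.033  0.33 ] [ 0.668 -0.038  0.33 ]
0.36 [ 0.736 -0.032  0.36 ] [ 0.661 -0.036  0.36 ]
[[-0.007 -1.    -0.005]
 [-0.001 -0.005  1.   ]
 [-1.     0.007 -0.001]]
[[-0.001 -0.273  0.962 -0.195]
 [ 0.    -0.962 -0.273  0.074]
 [ 1.    -0.     0.001 -0.   ]
 [ 0.     0.     0.     1.   ]]
-0.02 0.2 [341.2 191.6]
-0.02 0.22 [341.5 181.9]
-0.02 0.24 [341.7 171.9]
0 0.2 [348.1 187.7]
0 0.22 [348.4 178. ]
0 0.24 [348.7 168.2]
0.02 0.2 [354.7 183.9]
0.02 0.22 [355.1 174.3]
0.02 0.24 [355.5 164.5]
0.04 0.2 [361.3 180.2]
0.04 0.22 [361.7 170.7]
0.04 0.24 [362.2 160.9]
```

View pics/w11.png

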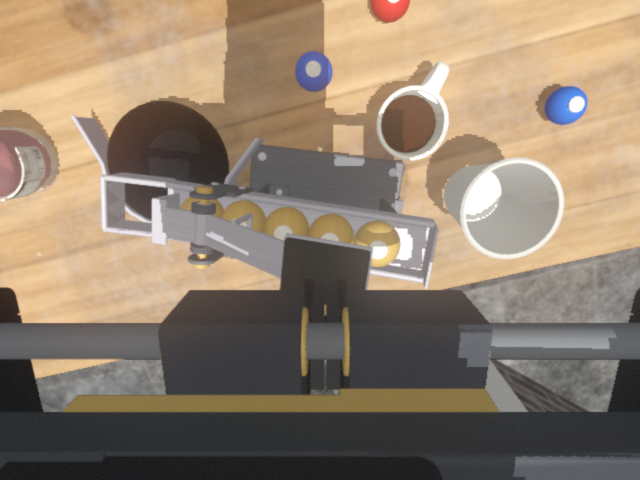

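The wrist view shows the shut fingertips (325, 290) lined up with the pad (325, 262) sideways. I'll continue down until I feel contact.

```bash
python3 -m pendant '[{"travel":[0.006,0,0],"twist":0},{"travel":[0.012,0,0],"twist":0},{"travel":[0.018,0,0],"twist":0},{"travel":[0.022,0,0],"twist":0},{"travel":[0.022,0,0],"twist":0}]'
python3 -m pendant '[{"travel":[0.003,0,0.001],"twist":0},{"travel":[0.006,0,0.001],"twist":0},{"travel":[0.006,0,0.001],"twist":0}]'
python3 - <<'E'
from h import *
i=ctrl.get_image("scene");save("s12z.png",cv2.resize(i[130:280,270:450],None,fx=4,fy=4,interpolation=cv2.INTER_CUBIC))
E
```

```text
time: 14.5
position: [0.7036, 0.0453, 0.1784]
tool_rot: [-1.21, 1.214, 1.218]
ft_force: [-0.1, -0.2, -0.2]
grip_width: 0.003
time: 14.88
position: [0.7038, 0.0467, 0.1728]
tool_rot: [-1.21, 1.213, 1.218]
ft_force: [-0.3, 0.2, 2.1]
grip_width: 0.006
```

View pics/s12z.png

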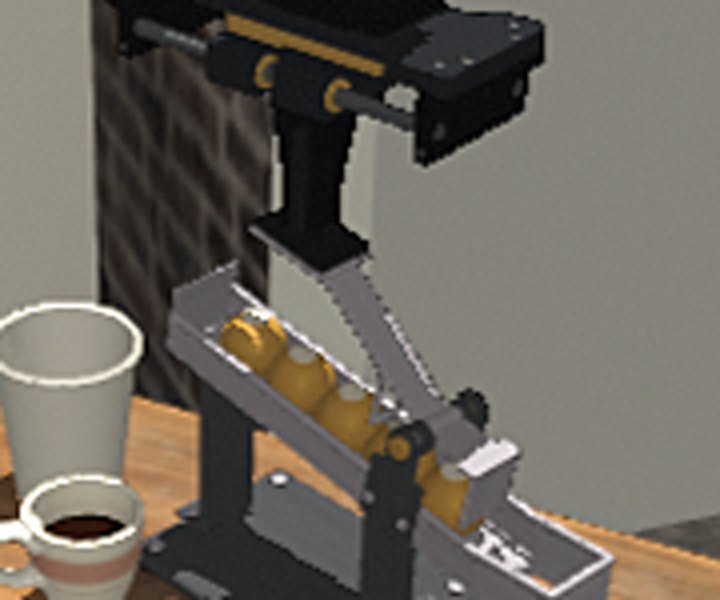

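Contact was felt at z ≈ 0.173 with 2 N. Next I'll press along the pad's arc.

```bash
python3 -m pendant '[{"travel":[0.005,0,0.004],"twist":0},{"travel":[0.010,-0.001,0.007],"twist":0},{"travel":[0.015,-0.001,0.010],"twist":0},{"travel":[0.020,-0.002,0.013],"twist":0},{"travel":[0.025,-0.002,0.0155],"twist":0},{"travel":[0.030,-0.002,0.018],"twist":0},{"travel":[0.036,-0.003,0.020],"twist":0},{"travel":[0.041,-0.003,0.022],"twist":0},{"travel":[0.043,-0.003,0.022],"twist":0}]'
python3 - <<'E'
from h import *
i=ctrl.get_image("scene");save("s13z.png",cv2.resize(i[150:340,270:450],None,fx=4,fy=3.15,interpolation=cv2.INTER_CUBIC))
E
```

```text
time: 16.05
position: [0.7066, 0.0686, 0.1305]
tool_rot: [-1.21, 1.212, 1.218]
ft_force: [-2.2, -2.0, 7.4]
grip_width: 0.004
```

View pics/s13z.png

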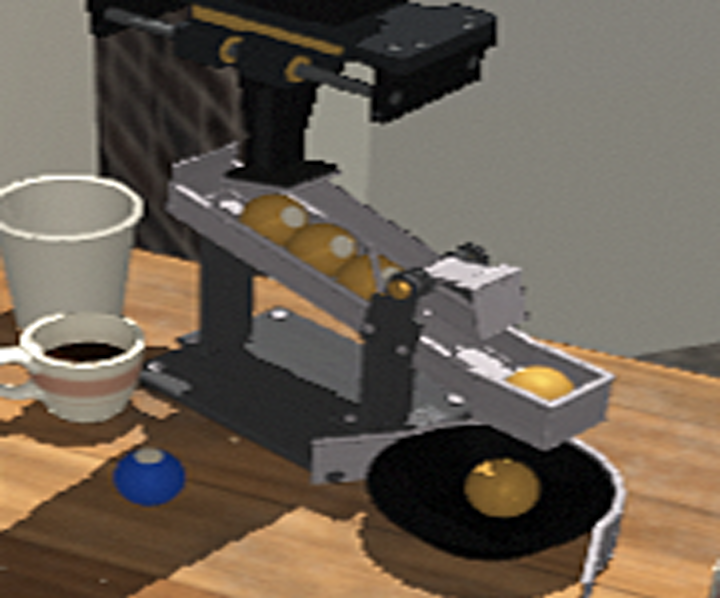

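The gate is open. One chocolate is in the bowl and the second is in the spout, so I'll hold the pad down.

```bash
python3 -m pendant '[{"travel":[0,0,0],"twist":0},{"travel":[0,0,0],"twist":0},{"travel":[0,0,0],"twist":0},{"travel":[0,0,0],"twist":0},{"travel":[0,0,0],"twist":0},{"travel":[0,0,0],"twist":0},{"travel":[0,0,0],"twist":0},{"travel":[0,0,0],"twist":0}]'
python3 - <<'E'
from h import *
i=ctrl.get_image("scene");save("s14z.png",cv2.resize(i[150:340,270:450],None,fx=4,fy=3.15,interpolation=cv2.INTER_CUBIC))
E
```

```text
time: 17.1
position: [0.7067, 0.0687, 0.1311]
tool_rot: [-1.21, 1.212, 1.217]
ft_force: [-0.4, -0.8, 6.2]
grip_width: 0.004
```

View pics/s14z.png

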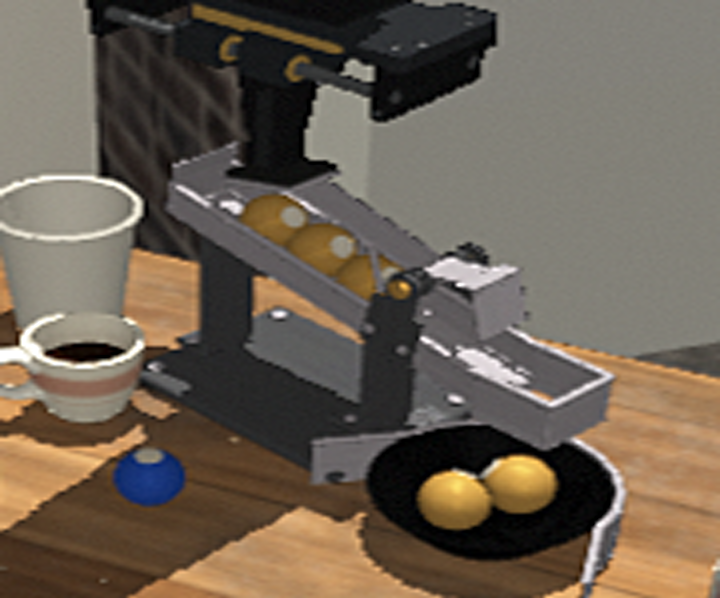

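Both chocolates are in the bowl and three are held back in the channel. I'll release along the same arc, briskly but under control, and retreat upward.

```bash
python3 -m pendant '[{"travel":[-0.010,0,-0.004],"twist":0},{"travel":[-0.020,0.001,-0.009],"twist":0},{"travel":[-0.030,0.002,-0.015],"twist":0},{"travel":[-0.042,0.003,-0.022],"twist":0},{"travel":[-0.06,0.003,-0.022],"twist":0},{"travel":[-0.11,0.003,-0.022],"twist":0},{"travel":[-0.15,0.05,-0.022],"twist":0},{"travel":[-0.15,0.11,-0.0],"twist":0},{"travel":[-0.15,0.17,0.02],"twist":0},{"travel":[-0.15,0.22,0.06],"twist":0}]'
python3 -m pendant '[{"travel":[0,0,0],"twist":0},{"travel":[0,0,0],"twist":0},{"travel":[0,0,0],"twist":0},{"travel":[0,0,0],"twist":0}]'
python3 - <<'E'
from h import *
i=ctrl.get_image("scene");save("s15z.png",cv2.resize(i[150:380,220:520],None,fx=2.6,fy=2.6,interpolation=cv2.INTER_CUBIC))
i=ctrl.get_image("top");save("t15z.png",cv2.resize(i[150:300,210:490],None,fx=2.8,fy=2.8,interpolation=cv2.INTER_CUBIC))
E
```

```text
time: 18.4
position: [0.4885, 0.124, 0.2831]
tool_rot: [-1.208, 1.213, 1.214]
ft_force: [0.9, 1.4, 0.8]
grip_width: 0.008
time: 18.9
position: [0.4893, 0.1229, 0.2828]
tool_rot: [-1.207, 1.215, 1.212]
ft_force: [0.6, -0.1, 0.0]
grip_width: 0.007
```

View pics/s15z.png

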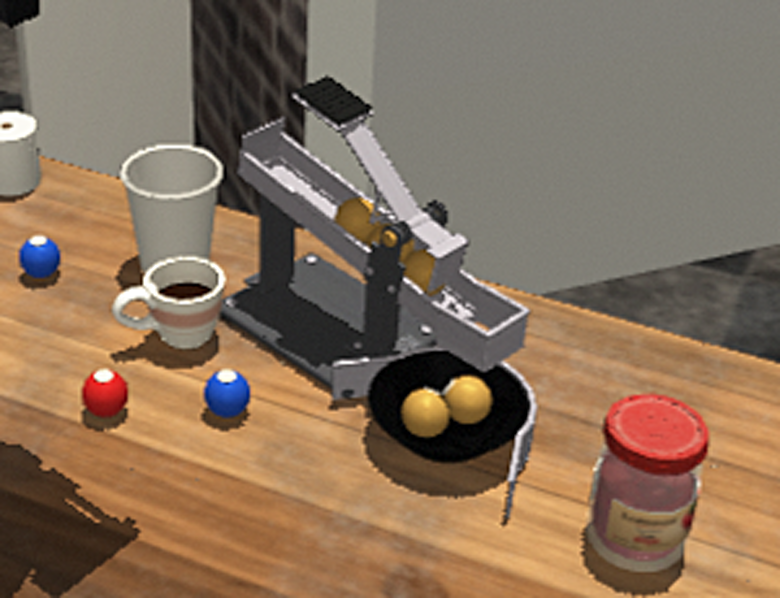

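View pics/t15z.png

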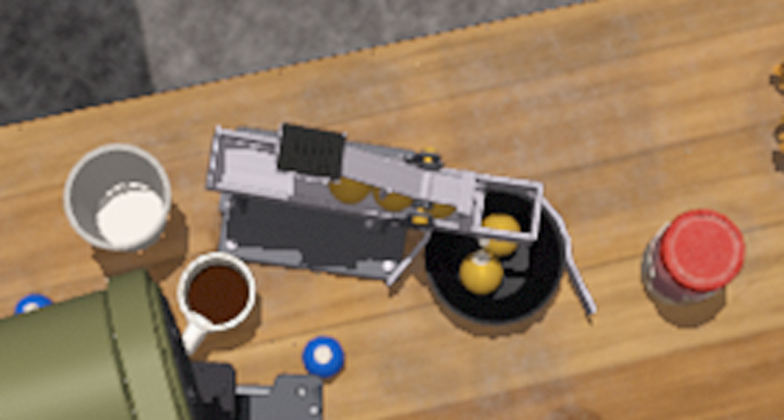

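```bash
python3 -c "
from bench import ctrl
print(ctrl.close_job())"
```

```text
the job is handed in; nothing more can be done
None
```

The portion is served and the job was handed in at about 19 s. I pushed the bowl against the fence with the fingertips, pressed the pad once and held it until both chocolates had dropped, then released it and backed the arm clear.

**Last checks:**
- **Chocolates:** two are in the bowl and three are still behind the shut gate.
- **Lever:** it came back up, with the pad at its rest position.
- **Bowl:** I measured its middle at (0.660, -0.0975) before the press, about 3 mm from my estimate of its place and within measuring error. It looked unmoved in the last picture.
- **Bystanders:** the espresso cup, jam jar and paper cup looked undisturbed.
- **Forces:** the highest wrist force read was about 10 N, when the bowl met the fence.

**What disagreed:** the real fingertips sat about 20–30 mm behind the stated TCP. Because of that, the first push passed over the bowl without touching it. I came in lower for the second push and found the pad by feel. The scene camera also put the pad at about 0.197 m high rather than 0.204 m.

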